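# Flip an ink-cap plate face down onto the drain stand

## Task

Put the ink-cap plate, the steel plate with three round sockets on top, face down on the sloping board of the turning stand. Carry it face up and level and let go of it just above the top edge of the ramp, with a little more than half of its length out over the board, so that it tips over the edge and flips by itself; do not turn it over in the gripper. Leave the plain steel plate of the same size where it is.

Things in the scene. Friction and masses are not known exactly. Their poses are not given: they have to be found in the camera images.
- palette_center (a point): Centre, half-way up, of the loose ink-cap plate: flat steel, 80 mm long (its x), 50 mm wide (its y), 10 mm thick (its z), about 0.12 kg, with three round dark sockets in a row along its length on the upper face (z points out of it). It starts flat on the chest top, sockets up. Grip it from above across its 50 mm width.
- blank_center (a point): Centre, half-way up, of the plain plate, a bystander: same steel and the same 80 x 50 x 10 mm, but without sockets, only four small screw heads in its corners. It and the ink-cap plate may stand in either place.
- lip (a point): Middle of the ramp's top edge, a rolled lip 36 mm long (its y), 140 mm above the chest top, on the fixed aluminium turning stand. Its x is level, out over the sloping board; z up. The steep 36 mm wide ramp goes down and back from it. A level plate, length along x, centre 5 to 25 mm (best 15) beyond the lip to +x, underside 5 to 25 mm above it, flips when let go; farther out it may not.
- rest (a point): Where the plate's centre lies when it is face down on the board, lower end fully down at the ramp's foot: below the lip, 16 mm to its +x; axes as the lip's. The board, 74 mm wide between low rails and 140 mm long, rises at 20 degrees to +x from 14 mm above the chest top under the ramp. The plate often stays 10 to 45 mm farther up the board, which is as good.
Not all that is in view belongs to the job. What is shaped like the part that bears palette_center but orange or turquoise is not meant.

How it is judged (in metres and radians):
At the end, for the whole second after the job is handed in: The ink-cap plate lies at rest, sockets down, on the sloping board (its upper face within about 11 degrees of the board's slope), its centre over the board: 20 mm before to 75 mm beyond the rest point along the stand's x and within 30 mm sideways. Nothing touches it but the stand (angle between palette_center's own z axis and vertical between 2.6 and 2.99 rad and x of palette_center in the frame of rest between -0.02 and 0.075 m and y of palette_center in the frame of rest between -0.03 and 0.03 m and z of palette_center in the frame of rest below 0.04 m).
It fails at once if the ink-cap plate is turned past 60 degrees by the gripper (tilted that far while the fingers press on it with more than 2 N) (angle between palette_center's own z axis and vertical above 1.05 rad and contact force between the fingers and palette above 2 N).
It fails at once if the plain plate is moved by more than 20 mm (distance of blank_center from where it was at the start of the episode above 0.02 m).
It also fails if it takes over 32 s, if anything falls off the work surface, if the arm or the gripper's body presses on something with over 40 N, if the wrist force passes 120 N, or if a joint passes its speed limit or range.

## Robot

A 6-joint arm with a two-finger parallel gripper is mounted at the origin on a cart in front of the work surface, level with it; the furniture and walls round the work are solid. World frame = base frame: x ahead of the robot, y to its left, z up, the work surface at z = 0. Lengths are in m, angles in degrees, forces in N, time in s.
With the tool pointing down it reaches from about 0.4 to 0.825 m from the base axis. Payload 7 kg.
Tool frame: the origin (TCP) lies midway between the tips of the shut fingers; the grasp point (between the pads) lies 19 mm behind it; z points along the fingers, y is the line along which they close (so a half turn about z gives the same grasp; the last joint's range is limited). The gripper opens to 88 mm and grips with 3 to 60 N. Pads are 19 mm wide; open, the fingers measure 130 mm over their backs; the gripper's body (78 mm by 193 mm) begins 47 mm behind the grasp point.
Start: joints at [-50.644, 20.546, 0.682, 0, -70.136, -16.507], TCP at [0.262, -0.622, 0.227] pointing down, gripper open.
Joint ranges: [-176.03, 176.03], [-82.01, 121.73], [-58.28, 71.71], [-173.87, 95.51], [-174.79, -0.11], [-173.66, 173.66]. Speed limits (degrees/s): [136.94, 136.94, 172.46, 180, 180, 180].

## Interface

Orientations are given as [roll, pitch, yaw] about the fixed x, y, z axes, in that order (R = Rz(yaw) Ry(pitch) Rx(roll)).
In Python, from plant import telemetry, viewer, workorder gives the robot as it stands. The module is installed in compiled form; this text tells all that it offers.
- The arm moves only by the tool carry_out, never from a script. Its argument "rows" is a list of rows, each a list of 6 numbers: the shift along the tool's x, y, z in m, then the turn, a rotation vector about the tool's x, y, z in rad. In form: [[tx, ty, tz, ax, ay, az], ...]. A call has 1 to 8 rows; each row is the pose to reach, as a shift and turn from the pose commanded when the call began, along the tool's axes at that moment; what a row does not reach only later rows make up. A row lasts 1/8 s, in which the tool goes at most 62.5 mm and 10.7 degrees, less where a joint would pass 70% of its speed; a pose out of reach is approached as far as the arm can. A call with a gripper value outside its range is refused whole. "grip" is the gripper's target within -1 to 1 (fully open at 1, half-way at 0, shut at -1), set as the call begins (left out, the last holds). The fingers move at their own pace and stop on an object; the grip force is fixed at half the most. Time passes only in rows, so rows that repeat a pose let the fingers close. It gives the time, the measured TCP pose, the force, the opening and the grip force at its end, in the units of the state.
- telemetry.get_obs(): the state, without advancing time (a new reading comes with each control period).
- viewer.snapshot(name): name is "scene" or "top" or "wrist"; returns the picture (400x640x3 uint8, red, green, blue); there is no depth.
- viewer.camera_info(name): a dict with "intrinsics" (3x3 intrinsics, pixels), "k1" (the pictures are not rectified: a ray, as slopes to the right and down, at radius r is drawn at 1 + k1 r^2 times it, then the intrinsics apply), "extrinsics" (4x4, takes a point from camera to world coordinates); the wrist camera has in their place "tool_from_camera" (4x4, takes a point from camera to tool coordinates, whose origin is the TCP and whose axes are the flange's). Camera axes: x right, y down, z forward; pixel columns grow to the right and rows downward; lengths in m; the calibration is good to about 2 mm. A picture is of the moment at which its call begins: read the wrist's pose just before it. camera_info takes no time and is no camera call.
- workorder.close_job(): hands the job in; it is judged then, once.
The state is a dict: "clock": time; "joint_pos": joint angles; "qvel": joint speeds; "tau": joint torques, N m; "tool_pos": TCP position; "orientation": TCP orientation; "force": force on the tool from outside, world axes, zero at the start; "moment": the same for the moment, N m; "opening": finger opening in m; "gripper_force": force on a finger pad.
Only numpy, scipy, OpenCV 4.12 (cv2) and the standard library are available. Lean on these libraries where they do the work, as an engineer would, in place of code of your own. Each camera call takes 0.05 s, during which the arm holds its last target. There are 200 camera calls.

## Working session

There is one attempt and no reset: what is moved stays moved. The work goes in short steps, Python scripts to look and compute and a tool call to move; the robot and the scene stay as the last step left them, time stands still between calls to the robot, and variables do not carry over. Pictures are saved under pics/ and viewed, at most 10 in all, crops included, and the job is handed in when it is done.

Besides the shell and the picture viewer there is one more tool, called after "Request:" as a command line: name --pt "numbers of a row" for each row, then --argument value for the rest. carry_out: Moves the arm, as the interface text tells. Its arguments: {"type":"object","properties":{"rows":{"type":"array"},"grip":{"type":"number"}},"required":["rows"]}

```bash
mkdir -p pics; python3 - <<'E'
from plant import telemetry, viewer
import cv2,numpy as np
for n in("scene","top"):
    im=viewer.snapshot(n); cv2.imwrite(f"pics/{n}0.png",im[:,:,::-1])
    c=viewer.camera_info(n); print(n,np.round(c["intrinsics"],1).tolist(),c["k1"],np.round(c["extrinsics"],3).tolist())
c=viewer.camera_info("wrist");print(c)
print(telemetry.get_obs())
E
```

```text
scene [[501.5, 0.0, 316.2], [0.0, 501.5, 197.5], [0.0, 0.0, 1.0]] -0.14180766353065064 [[-0.814, -0.357, 0.457, 0.026], [-0.58, 0.511, -0.634, 0.783], [-0.008, -0.782, -0.623, 0.808], [0.0, 0.0, 0.0, 1.0]]
top [[378.0, 0.0, 306.5], [0.0, 378.0, 199.2], [0.0, 0.0, 1.0]] 0.021156695558377025 [[-0.001, -0.992, 0.123, 0.439], [-1.0, 0.0, -0.001, 0.099], [0.001, -0.123, -0.992, 0.966], [0.0, 0.0, 0.0, 1.0]]
{'intrinsics': array([[348.92492146,   0.        , 322.32271022],
       [  0.        , 348.92492146, 201.98793534],
       [  0.        ,   0.        ,   1.        ]]), 'k1': -0.009106246980568711, 'tool_from_camera': array([[-4.75890406e-04, -9.65657538e-01, -2.59817808e-01,
         7.00803958e-02],
       [ 9.99999875e-01, -4.20336919e-04, -2.69376579e-04,
         5.46290477e-05],
       [ 1.50914507e-04, -2.59817904e-01,  9.65657617e-01,
        -1.57229105e-01],
       [ 0.00000000e+00,  0.00000000e+00,  0.00000000e+00,
         1.00000000e+00]])}
{'clock': 0.1, 'joint_pos': array([-5.06439826e+01,  2.05874774e+01,  6.39382889e-01, -1.62912862e-02,
       -7.01371087e+01, -1.65079030e+01]), 'qvel': array([-0.0552229 , -0.10015984,  0.10043113,  0.06180891,  0.03949305,
       -0.01223902]), 'tau': array([-1.52619908e-03, -5.84163344e+01,  2.93750453e+01,  7.01546609e+00,
        1.01287573e-02, -7.40154110e-05]), 'tool_pos': array([ 0.26190205, -0.62164306,  0.22572202]), 'orientation': array([ 1.79913957e+02, -9.52788770e-03, -1.57157425e+02]), 'force': array([ 0.55542285, -0.42141772,  0.61463461]), 'moment': array([ 0.04528607, -0.03294148,  0.01567055]), 'gripper_force': 0.0, 'opening': 0.08770023560199906}
```

View pics/top0.png

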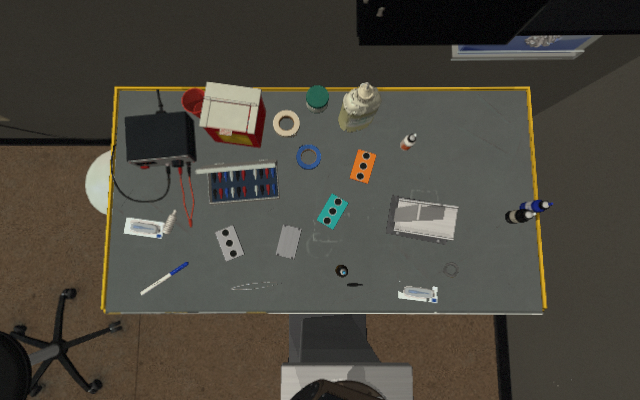

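View pics/scene0.png

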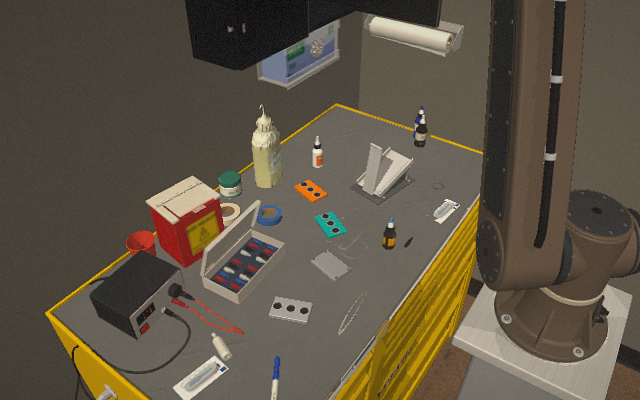

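The top view shows three socketed plates: steel at (229,243), turquoise at (332,211) and orange at (363,166). The plain steel plate is at (289,241) and the stand is around (425,218). The steel one with three sockets fits the description, and I'll confirm it with the stand in an enlarged crop.

```bash
cat > h.py <<'E'
import numpy as np, cv2
from plant import viewer, telemetry
from scipy.spatial.transform import Rotation as R
def cam(n,obs=None):
    c=viewer.camera_info(n)
    if n!="wrist": return c["intrinsics"],c["k1"],c["extrinsics"]
    T=np.eye(4); T[:3,:3]=R.from_euler("xyz",obs["orientation"],degrees=True).as_matrix(); T[:3,3]=obs["tool_pos"]
    return c["intrinsics"],c["k1"],T@c["tool_from_camera"]
def ray(C,uv):
    K,k,T=C; p=cv2.undistortPoints(np.array([[uv]],float),K,np.array([k,0,0,0.]))[0,0]
    # forward model: d = u(1+k r^2), same as OpenCV
    return T[:3,3],T[:3,:3]@np.array([p[0],p[1],1])
def onz(C,uv,z):
    o,d=ray(C,uv); return o+d*(z-o[2])/d[2]
def proj(C,P):
    K,k,T=C; q=np.linalg.inv(T)@np.append(P,1); x=q[:2]/q[2]; x=x*(1+k*x@x); return K[:2,:2]@x+K[:2,2]
E
python3 - <<'E'
import cv2,numpy as np
from h import *
t=cv2.imread("pics/top0.png");s=cv2.imread("pics/scene0.png")
a=cv2.resize(t[205:285,200:320],(400,267),interpolation=3)
b=cv2.resize(t[180:260,375:475],(400,320),interpolation=3)
c=cv2.resize(s[130:215,340:425],(400,400),interpolation=3)
o=np.zeros((590,800,3),np.uint8);o[:267,:400]=a;o[:320,400:]=b;o[267:587,0:400]=0
o[187:587,:400][80:]=c[80:];o[187+80:587,:400]=c[80:]
o[330:590,400:]=cv2.resize(s[235:330,270:416],(400,260),interpolation=3)
cv2.imwrite("pics/crop.png",o)
C=cam("top")
g=cv2.cvtColor(t,cv2.COLOR_BGR2GRAY)
m=(g>125).astype(np.uint8)
# fill
for c in cv2.findContours(m,cv2.RETR_EXTERNAL,cv2.CHAIN_APPROX_NONE)[0]:
    r=cv2.minAreaRect(c)
    if r[1][0]*r[1][1]>200 and 200<r[0][1]<270 and 200<r[0][0]<480:
        P=np.array([onz(C,q,0.010) for q in cv2.boxPoints(r)])
        print(np.round(r[0],1),np.round(P.mean(0),4),np.round(P[:,:2],3).tolist())
E
```

```text
[229. 243.] [0.447  0.2919 0.01  ] [[0.475, 0.329], [0.492, 0.284], [0.419, 0.255], [0.402, 0.299]]
[288.  241.6] [0.4502 0.144  0.01  ] [[0.419, 0.176], [0.493, 0.158], [0.482, 0.112], [0.407, 0.13]]
[425.7 218.2] [ 0.5091 -0.2039  0.01  ] [[0.478, -0.121], [0.564, -0.137], [0.54, -0.287], [0.454, -0.27]]
```

View pics/crop.png

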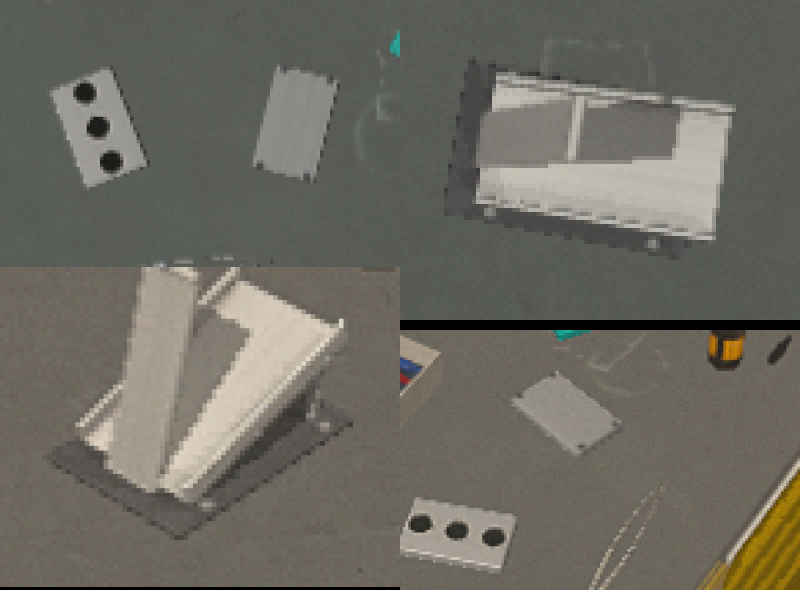

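The crop confirms it: the left plate (229,243) is bare steel with three dark sockets, so it is the ink-cap plate. The right one (289,241) has corner screws, so it is the plain one. In the top view the stand's lip is the bright bar at about (419, 204..220), with the board running right, towards world -y. Next I'll measure the lip and the stand direction and check the result in the scene view.

```bash
python3 - <<'E'
from h import *
t=cv2.imread("pics/top0.png")
g=cv2.cvtColor(t,cv2.COLOR_BGR2GRAY).astype(float)
for r in (205,208,211,214,217): print(r,g[r,408:432].astype(int).tolist())
C=cam("top");S=cam("scene")
pc=lambda x,y:(375+(x-400)/4-.4,180+y/4-.4)
a=onz(C,pc(579,95),.14);b=onz(C,pc(573,160),.14)
print("lip",a,b,np.linalg.norm(a-b),(a+b)/2, proj(S,a),proj(S,b))
for p,q in (((497,75),(735,107)),((478,205),(715,240))):
    A=onz(C,pc(*p),.02);B=onz(C,pc(*q),.068);d=B-A;print("rail",A,B,np.linalg.norm(d[:2]),np.degrees(np.arctan2(d[1],d[0])))
A=onz(C,pc(478,205),.02);B=onz(C,pc(497,75),.02);print("end mid",(A+B)/2,np.linalg.norm(A-B))
s=cv2.imread("pics/scene0.png");cv2.imwrite("pics/c2.png",cv2.resize(s[130:210,345:425],(560,560),interpolation=3))
E
```

```text
205 [174, 171, 173, 155, 139, 141, 134, 127, 131, 130, 138, 182, 176, 134, 166, 173, 171, 177, 177, 161, 161, 134, 118, 101]
208 [126, 126, 125, 127, 128, 128, 128, 128, 126, 118, 161, 184, 155, 110, 107, 108, 108, 109, 107, 107, 106, 106, 108, 106]
211 [125, 128, 126, 126, 125, 126, 125, 126, 124, 132, 181, 175, 123, 110, 111, 110, 109, 111, 108, 109, 109, 109, 108, 110]
214 [125, 126, 125, 126, 125, 125, 124, 125, 114, 158, 183, 157, 110, 107, 108, 107, 109, 111, 108, 109, 109, 109, 109, 109]
217 [128, 128, 127, 127, 127, 127, 126, 126, 129, 179, 179, 125, 110, 109, 110, 110, 110, 111, 112, 110, 110, 111, 109, 109]
lip [ 0.53207614 -0.15031019  0.14      ] [ 0.49635216 -0.14570343  0.14      ] 0.036019782206162435 [ 0.51421415 -0.14800681  0.14      ] [370.39730238 143.13207906] [382.04132856 148.48211846]
rail [ 0.55825532 -0.13540366  0.02      ] [ 0.5329502  -0.26426087  0.068     ] 0.13131842924261058 -101.11042433214443
rail [ 0.47655396 -0.12105569  0.02      ] [ 0.4541857  -0.24855373  0.068     ] 0.12944532059715808 -99.95070790417778
end mid [ 0.51740464 -0.12822967  0.02      ] 0.08295165446135243
```

View pics/c2.png

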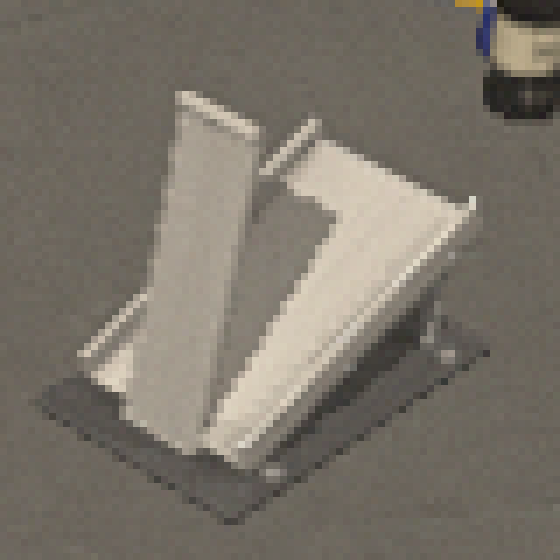

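The scene view agrees: the lip's ends are at about (370.7,143.6) and (381.9,148.6), within 1 px of my projection. The lip is at (0.514,-0.148,0.14), 36 mm long, with stand +x heading about -100°. I'm moving towards the plate over the stand, at a safe height.

Request:
carry_out --pt "-0.05 0.043 -0.04 0 0 0" --pt "-0.1 0.085 -0.075 0 0 0" --pt "-0.15 0.128 -0.075 0 0 0" --pt "-0.2 0.17 -0.075 0 0 0" --pt "-0.25 0.213 -0.075 0 0 0" --pt "-0.3 0.255 -0.075 0 0 0" --pt "-0.35 0.3 -0.075 0 0 0" --pt "-0.4 0.34 -0.075 0 0 0" --grip 1

```text
clock: 1.1
tool_pos: [0.4795, -0.189, 0.3016]
orientation: [-180.0, 0.0, -157.1]
force: [0.9, -0.7, -0.6]
opening: 0.0877
gripper_force: 0.0
```

```bash
cat >> h.py <<'E'
def shift(P,yaw):
    o=telemetry.get_obs(); M=R.from_euler("xyz",o["orientation"],degrees=True)
    G=R.from_euler("xyz",[180,0,yaw],degrees=True)
    print("t",round(o["clock"],2),"pos",np.round(o["tool_pos"],4),"rpy",np.round(o["orientation"],2))
    print("shift",np.round(M.inv().apply(np.array(P)-o["tool_pos"]),4),"rot",np.round((M.inv()*G).as_rotvec(),4))
E
python3 -c "
from h import *
shift([.447,.292,.16],-158.3)"
```

```text
t 1.1 pos [ 0.4795 -0.189   0.3016] rpy [-1.8000e+02  2.0000e-02 -1.5714e+02]
shift [-0.1569  0.4558  0.1416] rot [-0.      0.0003  0.0202]
```

Request:
carry_out --pt "-0.016 0.055 0 0 0 0.02" --pt "-0.031 0.11 0 0 0 0.02" --pt "-0.047 0.165 0.02 0 0 0.02" --pt "-0.064 0.22 0.05 0 0 0.02" --pt "-0.08 0.275 0.08 0 0 0.02" --pt "-0.095 0.33 0.1 0 0 0.02" --pt "-0.11 0.38 0.12 0 0 0.02" --pt "-0.125 0.43 0.14 0 0 0.02"

```text
clock: 2.1
tool_pos: [0.4266, 0.2556, 0.1608]
orientation: [180.0, 0.0, -158.3]
force: [0.7, 0.3, 0.4]
opening: 0.0874
gripper_force: 0.0
```

Request:
carry_out --pt "0 0 0 0 0 0" --pt "0 0 0 0 0 0" --pt "0 0 0 0 0 0"

```text
clock: 2.48
tool_pos: [0.4276, 0.253, 0.162]
orientation: [180.0, 0.0, -158.4]
force: [-0.2, -1.0, 1.6]
opening: 0.0872
gripper_force: 0.0
```

```bash
python3 - <<'E'
from h import *
o=telemetry.get_obs();im=viewer.snapshot("wrist")[:,:,::-1].copy();C=cam("wrist",o)
g=cv2.cvtColor(im,cv2.COLOR_BGR2GRAY);m=(g>115).astype(np.uint8)
for c in cv2.findContours(m,cv2.RETR_EXTERNAL,cv2.CHAIN_APPROX_NONE)[0]:
    r=cv2.minAreaRect(c)
    if r[1][0]*r[1][1]>3000:
        P=np.array([onz(C,q,.01) for q in cv2.boxPoints(r)]);e=P[1]-P[0];f=P[2]-P[1]
        print(np.round(r[0]),np.round(P.mean(0),4),np.linalg.norm(e).round(4),np.linalg.norm(f).round(4),np.degrees(np.arctan2(e[1],e[0])).round(1))
cv2.imwrite("pics/w1.png",im)
shift([.447,.292,.003],-158.3)
E
```

```text
[138. 389.] [0.708  0.1492 0.01  ] 0.1905 0.0263 112.0
[319. 316.] [0.5516 0.2986 0.01  ] 0.0356 0.1949 -163.2
[320. 133.] [0.3928 0.2366 0.01  ] 0.5121 0.2385 111.6
t 2.52 pos [0.4276 0.253  0.1621] rpy [ 1.7997e+02  4.0000e-02 -1.5837e+02]
shift [-0.0323  0.029   0.1591] rot [ 0.0005  0.0007 -0.0012]
```

View pics/w1.png

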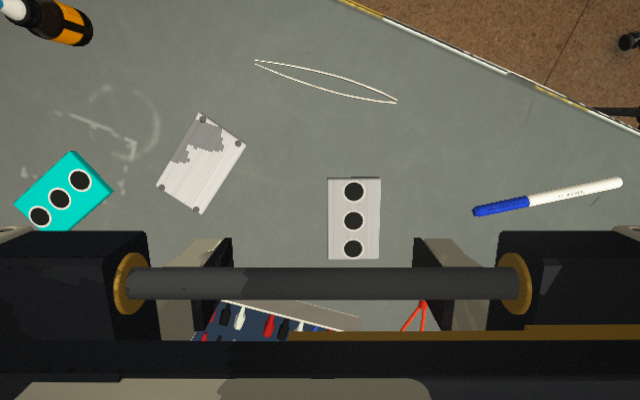

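The wrist view shows the steel three-socket plate with corners near (328,178), (380,178), (380,259) and (328,259) and sockets at (354,191), (353,220) and (352,249). It is already aligned with the fingers.

```bash
python3 - <<'E'
from h import *
o=telemetry.get_obs();C=cam("wrist",o)
P=np.array([onz(C,q,.01) for q in ((328,178),(380,178),(380,259),(328,259))]);print(P.mean(0),np.linalg.norm(np.diff(P,axis=0),axis=1))
a,b=onz(C,(354,191),.01),onz(C,(352,249),.01);d=b-a;print((a+b)/2,np.degrees(np.arctan2(d[1],d[0])))
c=P.mean(0);shift([c[0],c[1],.003],-158.4)
E
```

```text
[0.44503254 0.29168707 0.01      ] [0.04688207 0.07921419 0.04996623]
[0.44617021 0.2911269  0.01      ] 21.040803887957846
t 2.52 pos [0.4276 0.253  0.1621] rpy [ 1.7997e+02  4.0000e-02 -1.5837e+02]
shift [-0.0303  0.0294  0.1591] rot [0.0005 0.0007 0.0006]
```

Request:
carry_out --pt "-0.02 0.02 0.03 0 0 0" --pt "-0.031 0.029 0.07 0 0 0" --pt "-0.031 0.029 0.11 0 0 0" --pt "-0.031 0.029 0.14 0 0 0" --pt "-0.031 0.029 0.152 0 0 0" --pt "-0.031 0.029 0.158 0 0 0" --pt "-0.031 0.029 0.158 0 0 0" --pt "-0.031 0.029 0.158 0 0 0"

```text
clock: 3.52
tool_pos: [0.446, 0.2927, 0.0046]
orientation: [179.9, 0.1, -158.3]
force: [0.4, 0.2, 0.3]
opening: 0.0876
gripper_force: 0.0
```

Request:
carry_out --pt "0 0 0 0 0 0" --pt "0 0 0 0 0 0" --pt "0 0 0 0 0 0" --pt "0 0 0 0 0 0" --pt "0 0 0 0 0 0" --pt "0 0 0 0 0 0" --pt "0 0 0 0 0 0" --pt "0 0 0 0 0 0" --grip -1

```text
clock: 4.53
tool_pos: [0.4454, 0.2921, 0.0035]
orientation: [-180.0, -0.0, -158.3]
force: [-0.4, -0.9, 0.2]
opening: 0.0493
gripper_force: 30.0
```

Gripped: opening 49 mm, 30 N. Lifting and checking.

Request:
carry_out --pt "0 0 -0.04 0 0 0" --pt "0 0 -0.09 0 0 0" --pt "0 0 -0.14 0 0 0" --pt "0 0 -0.19 0 0 0" --pt "0 0 -0.23 0 0 0" --pt "0 0 -0.24 0 0 0" --pt "0 0 -0.24 0 0 0"

```text
clock: 5.4
tool_pos: [0.4452, 0.2922, 0.2433]
orientation: [180.0, 0.0, -158.3]
force: [0.6, -0.4, -1.8]
opening: 0.0493
gripper_force: 30.0
```

```bash
python3 -c "
from h import *
o=telemetry.get_obs();print(o['opening'],o['gripper_force'])
shift([.511,-.163,.235],-100)"
```

```text
0.04933405280417221 29.998615086078644
t 5.4 pos [0.4452 0.2922 0.2433] rpy [ 1.7996e+02  1.0000e-02 -1.5831e+02]
shift [ 0.1071 -0.4473  0.008 ] rot [ 6.0000e-04  4.0000e-04 -1.0177e+00]
```

Request:
carry_out --pt "0.013 -0.052 0 0 0 -0.1" --pt "0.026 -0.108 0 0 0 -0.25" --pt "0.039 -0.163 0 0 0 -0.4" --pt "0.052 -0.218 0 0 0 -0.55" --pt "0.065 -0.273 0 0 0 -0.7" --pt "0.079 -0.328 0 0 0 -0.85" --pt "0.092 -0.385 0 0 0 -0.97" --pt "0.1 -0.42 0 0 0 -1.018"

```text
clock: 6.4
tool_pos: [0.5068, -0.1373, 0.2412]
orientation: [179.8, -0.0, -99.9]
force: [0.2, 1.3, -1.9]
opening: 0.0498
gripper_force: 30.0
```

Request:
carry_out --pt "0 0 0 0 0 0" --pt "0 0 0 0 0 0" --pt "0 0 0 0 0 0"

```text
clock: 6.78
tool_pos: [0.5076, -0.1342, 0.2429]
orientation: [179.9, -0.0, -99.9]
force: [-0.4, 0.8, -1.3]
opening: 0.0495
gripper_force: 30.0
```

```bash
python3 - <<'E'
from h import *
o=telemetry.get_obs();C=cam("wrist",o);im=viewer.snapshot("wrist")[:,:,::-1].copy()
for p in ([.532,-.1503,.14],[.4964,-.1457,.14]):
    print(proj(C,np.array(p)))
cv2.imwrite("pics/w2.png",im)
shift([.511,-.163,.1555],-100)
E
```

```text
[286.72441923 187.14541887]
[333.7194857  185.05252922]
t 6.83 pos [ 0.5077 -0.1341  0.2432] rpy [179.97   0.   -99.91]
shift [ 0.0279 -0.0083  0.0877] rot [0.0005 0.0001 0.0016]
```

View pics/w2.png

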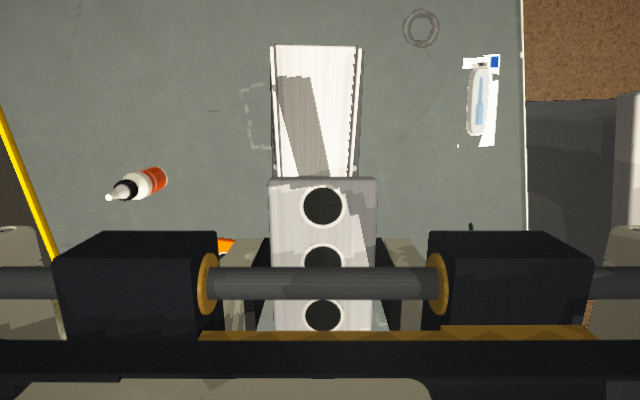

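The plate is held level and face up, with sockets at about (323,206..316), and the board runs straight ahead at (272..362, 46..176). The lip is hidden just under the plate's front edge, where I projected it. I'm moving on and lowering.

Request:
carry_out --pt "0.014 -0.004 0.02 0 0 0" --pt "0.028 -0.008 0.045 0 0 0" --pt "0.028 -0.008 0.065 0 0 0" --pt "0.028 -0.008 0.08 0 0 0" --pt "0.028 -0.008 0.087 0 0 0" --pt "0.028 -0.008 0.087 0 0 0" --pt "0.028 -0.008 0.087 0 0 0" --pt "0.028 -0.008 0.087 0 0 0"

```text
clock: 7.82
tool_pos: [0.5113, -0.1639, 0.1572]
orientation: [-179.9, 0.0, -100.0]
force: [0.2, -0.4, -1.9]
opening: 0.0496
gripper_force: 30.0
```

```bash
python3 - <<'E'
from h import *
shift([.511,-.163,.1555],-100)
a=viewer.snapshot("scene")[60:220,300:460,::-1];b=viewer.snapshot("top")[160:260,370:470,::-1]
cv2.imwrite("pics/s3.png",np.hstack([cv2.resize(a,(400,400),interpolation=3),cv2.resize(b,(400,400),interpolation=3)]))
E
```

```text
t 7.83 pos [ 0.5113 -0.1639  0.1572] rpy [-1.7993e+02  1.0000e-02 -9.9960e+01]
shift [-0.0009  0.0004  0.0017] rot [-0.0012  0.0002  0.0007]
```

View pics/s3.png

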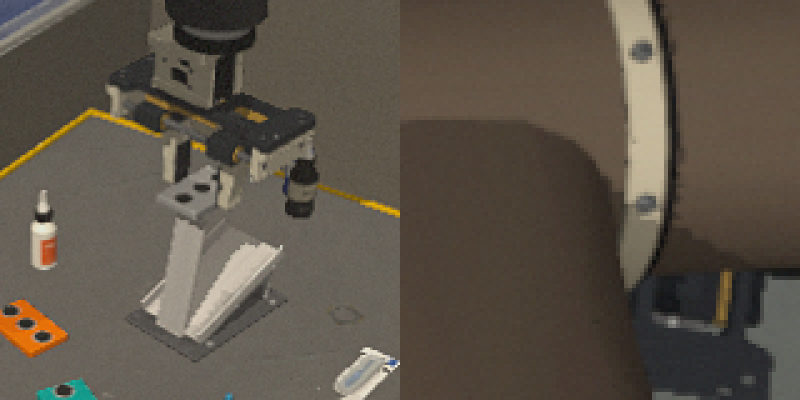

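The scene crop shows the plate level just above the lip (plate about (190,190), ramp top about (188,220)). The arm blocks the top view. Releasing now.

Request:
carry_out --pt "0 0 0 0 0 0" --pt "0 0 0 0 0 0" --pt "0 0 0 0 0 0" --pt "0 0 0 0 0 0" --pt "0 0 0 0 0 0" --pt "0 0 0 0 0 0" --pt "0 0 0 0 0 0" --pt "0 0 0 0 0 0" --grip 1

```text
clock: 8.93
tool_pos: [0.5109, -0.164, 0.1565]
orientation: [-180.0, -0.0, -100.0]
force: [0.7, 0.7, -0.5]
opening: 0.0875
gripper_force: 0.0
```

Request:
carry_out --pt "0 0 -0.02 0 0 0" --pt "0 0 -0.06 0 0 0" --pt "0 0 -0.11 0 0 0" --pt "-0.03 0 -0.14 0 0 0" --pt "-0.08 0 -0.14 0 0 0" --pt "-0.13 0 -0.14 0 0 0" --pt "-0.16 0 -0.14 0 0 0" --pt "-0.16 0 -0.14 0 0 0"

```text
clock: 9.93
tool_pos: [0.5388, -0.0046, 0.2964]
orientation: [180.0, 0.0, -99.8]
force: [-0.3, -0.1, -0.9]
opening: 0.0876
gripper_force: 0.0
```

```bash
python3 - <<'E'
from h import *
a=viewer.snapshot("scene")[100:220,320:440,::-1];b=viewer.snapshot("wrist")[:240,160:480,::-1]
cv2.imwrite("pics/s4.png",np.hstack([cv2.resize(a,(340,340),interpolation=3),cv2.resize(b,(453,340),interpolation=3)]))
print(telemetry.get_obs()["clock"])
E
```

```text
10.025
```

View pics/s4.png

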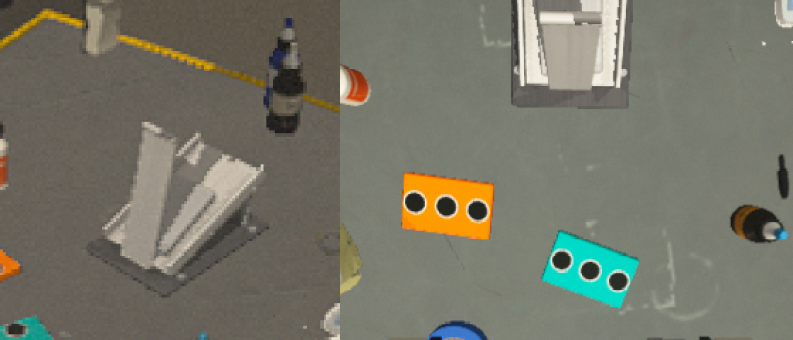

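The scene crop shows a plain-faced plate on the board at about (190,210), with no sockets visible. I'll check how flat it lies and where, once, from the top camera.

```bash
python3 - <<'E'
from h import *
s=viewer.snapshot("scene")[130:210,345:425,::-1];b=viewer.snapshot("top")[185:250,380:470,::-1]
cv2.imwrite("pics/s5.png",np.hstack([cv2.resize(s,(400,400),interpolation=3),cv2.resize(b,(400,400),interpolation=3)]))
C=cam("top");S=cam("scene")
x=np.array([-.174,-.985,0]);y=np.array([.985,-.174,0]);L=np.array([.514,-.148,0])
for d in (0,.02,.04):   # expected face-down top-face corners at rest + d
    c=L+x*(.016+d);
    for i,j in ((-1,-1),(-1,1),(1,1),(1,-1)):
        u=.016+d+i*.04*.94-.0034; z=.014+ (u+.026)*np.tan(.349)+.0106
        P=L+x*u+y*j*.025;P[2]=z
        q=proj(S,P);r=proj(C,P)
        print(d,i,j,np.round([(q[0]-345)*5,(q[1]-130)*5,400+(r[0]-380)*400/90,(r[1]-185)*400/65]))
E
```

```text
0 -1 -1 [147. 308. 460. 239.]
0 -1 1 [ 74. 266. 473. 118.]
0 1 1 [170. 164. 622. 143.]
0 1 -1 [244. 203. 609. 269.]
0.02 -1 -1 [174. 279. 499. 247.]
0.02 -1 1 [100. 238. 512. 124.]
0.02 1 1 [195. 138. 663. 150.]
0.02 1 -1 [269. 176. 651. 277.]
0.04 -1 -1 [200. 251. 538. 254.]
0.04 -1 1 [126. 211. 551. 131.]
0.04 1 1 [220. 112. 705. 157.]
0.04 1 -1 [294. 149. 693. 285.]
```

View pics/s5.png

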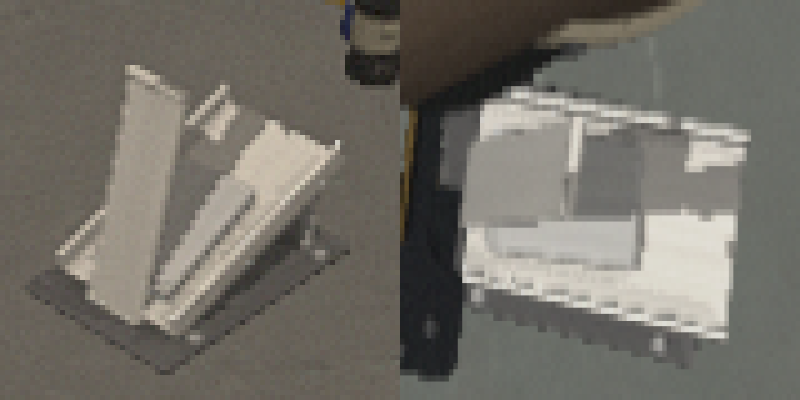

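Both views show the plate flat on the board with no sockets up. Its near-side corners are at scene crop (165,290) and (255,183), and top crop (490,253) and (640,268). These match a face-down plate about 13 mm up from rest, within the judged range. Nothing else touches it, so I'm handing in.

```bash
python3 -c "
from plant import workorder
print(workorder.close_job())"
```

```text
the job is handed in; nothing more can be done
None
```

The ink-cap plate flipped off the lip and, by the camera views, lies face down on the sloping board about 13 mm up from the rest point; the plain plate was not touched, and the job was handed in at about 10 s with no verdict returned.

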